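# Slide a sprouting tray into its rack bay and latch it

## Task

Push the empty white sprouting tray along the bench, between the two front posts of the empty green rack bay and on until it rests against the bay's back rail; then push the orange latch arm fully shut across the opening behind it. Only push with the fingers: the tray stays flat on the bench and is never picked up or tipped, and the other things on the bench are left where they stand.

Things in the scene. Friction and masses are not known exactly. Their poses are not given: they have to be found in the camera images.
- tray: empty white open tray, loose; 140 long (its x) x 100 wide (its y) over the lip, 45 high; lip 7 high (38 to 45), corners of radius 10; walls 3 thick, outer faces 4 inside the lip's edge; inside floor 4 above the bench. Both ends alike. Mass 0.15 to 0.4 kg. Origin: centre of underside. Starts 190 to 390 from the posts, its x along the bay's x to within 0.6 rad
- bay: green and chrome rack tier fixed on the bench. Origin: on the bench midway between the front posts of the EMPTY bay; x points into the bay, y across the opening. Chrome posts 18 dia, 52 high, axes at x = 0, y = +62 and -62: clear gap 106 (feet 23 dia up to 10 high, clear of the tray's walls). Side rails behind, 30 high, stand 132 apart
- bay_back (a point): middle of the back rail's front face, 18 above the bench, at x = 158, y = 0 in the bay's frame; rail 36 high. Tray at home: centre at bay x about 88
- second_bay (a point): middle of the second bay joined at the -y side of the empty one, 20 above the bench: it already holds a fixed white tray of green shoots and is shut by a fixed green arm (all under 65 high); not part of the job
- latch (a joint): the orange latch arm: turns about the upright axis of the empty bay's front post at y = -62. 0 = shut (arm lies across the opening along the bay's +y); grows as it opens outward, to 2.6. pi/2 = arm points straight out along the bay's -x; beyond that it leans over in front of the second bay. Starts at 1.9 to 2.4. Light friction (about 0.5 N at the tip), stays where it is left, no spring; a hard stop at 0
- latch_tip (a point): middle of the free end of the latch arm, 88 from its turning axis, 34 above the bench; arm 8 thick, from 22 to 46 above the bench
- latch_hinge (a point): point on the latch's turning axis, 34 above the bench
- seed_jar: small amber glass jar with steel lid, 52 dia x 62 high; bystander, to be left alone; origin: centre of its underside
- rinse_bottle: clear bottle with blue cap, 64 dia x 170 high; bystander, to be left alone; origin: centre of its underside
- cup: blue plastic cup, 72 dia x 70 high; bystander, to be left alone; origin: centre of its underside
- brush: hand brush lying on the bench, about 200 long; bystander, to be left alone; origin: centre of its underside
- spare_socket: loose lime-green socket piece, 50 x 32 x 45; bystander, to be left alone; origin: centre of its underside
- seed_tin: aluminium tin with brown label, 72 dia x 80 high; bystander, to be left alone; origin: centre of its underside
- weight: brass cylinder, 44 dia x 40 high; bystander, to be left alone; origin: centre of its underside
Mind the look-alikes: they are no part of the job. Leave any red or yellow look-alike of the tray alone.

How it is judged:
On the way, in this order (a step that is already met when the one before it is completed fails the run):
1. the tray is passing between the two front posts (x of tray in the frame of bay between -0.05 and 0.05 m and y of tray in the frame of bay between -0.015 and 0.015 m and height (world z) of tray below 0.008 m), for 0.1 s.
2. the tray is home in the bay, against the back rail, the latch still open (x of tray in the frame of bay between 0.078 and 0.095 m and y of tray in the frame of bay between -0.02 and 0.02 m and angle between the x axis of tray and the x axis of bay, either way round below 0.2 rad and height (world z) of tray below 0.005 m and angle between tray's own z axis and vertical below 0.05 rad and value of joint latch above 0.5 rad), for 0.1 s.
3. the latch is shut behind it (value of joint latch below 0.08 rad), for 0.2 s.
At the end, for the whole second after the job is handed in: The tray lies flat in the bay, its centre within 10 mm of home along the bay (x 78 to 95 mm), within 20 mm of the middle and 0.2 rad of square, at rest; the latch is within 0.08 rad of shut (x of tray in the frame of bay between 0.078 and 0.095 m and y of tray in the frame of bay between -0.02 and 0.02 m and angle between the x axis of tray and the x axis of bay, either way round below 0.2 rad and height (world z) of tray below 0.005 m and angle between tray's own z axis and vertical below 0.05 rad and value of joint latch below 0.08 rad and linear speed of tray below 0.01 m/s); the robot touches nothing.
It fails at once if the tray is lifted off the bench or tipped (height (world z) of tray above 0.012 m or angle between tray's own z axis and vertical above 0.15 rad).
It fails at once if another thing on the bench is moved (30 mm) or knocked over (distance of any of seed_jar, rinse_bottle, cup, brush, spare_socket, seed_tin, weight from where it was at the start of the episode above 0.03 m or angle between any of seed_jar, rinse_bottle, cup, brush, spare_socket, seed_tin, weight's own z axis and vertical above 0.4 rad).
It also fails if it takes over 72 s, if anything falls off the work surface, if the arm or the gripper's body presses on something with over 40 N, if the wrist force passes 120 N, or if a joint passes its speed limit or range.

## Robot

A 7-joint arm with a two-finger parallel gripper is mounted at the origin on the work surface. World frame = base frame: x ahead of the robot, y to its left, z up, the work surface at z = 0. Lengths are in m, angles in rad, forces in N, time in s.
With the tool pointing down it reaches from about 0.425 to 0.975 m from the base axis. Payload 16.7 kg.
Tool frame: the origin (TCP) lies on the centre line of the jaws, within the pads' length; the fingertips stand ctrl.tcp_to_tips ahead of it and the grasp point (between the pads) lies 5 mm behind it (ctrl.tcp_to_tips is the distance from the TCP to the fingertips, in m); x points along the fingers, y is the direction in which the jaws open and shut, and the axes are right-handed (so a half turn about x gives the same grasp; the last joint's range is limited). The gripper opens to 85 mm and grips with 20 to 120 N. Pads are 22 mm wide; open, the fingers measure 114 mm over their backs; the gripper's body (76 mm by 85 mm) begins 54 mm behind the grasp point. The pads swing forward as they close: fully open they stand 13 mm farther back than shut.
Start: joints at [1.056, 0.426, 0.074, 1.606, -0.034, 1.111, -0.067], TCP at [0.241, -0.631, 0.245] pointing down, gripper open.
Joint ranges: [-2.85, 2.85], [-0.5, 2.14], [-1.23, 1.37], [0.21, 2.46], [-1.02, 4.16], [0.16, 2.05], [-2.73, 2.73]. Speed limits (rad/s): [1.89, 1.89, 2.39, 2.39, 3.01, 3.01, 3.01].

## Interface

Orientations are given as a unit quaternion [x, y, z, w].
In Python, from station import ctrl, vision, ticket gives the robot as it stands.
- The arm moves only by the tool step_arm, never from a script. Its argument "moves" is one flat list of numbers, 6 for each row, row after row: the shift along the tool's x, y, z in mm, then the turn, a rotation vector about the tool's x, y, z in degrees. In form: [tx, ty, tz, wx, wy, wz, tx, ty, tz, wx, wy, wz, ...]. A call has 1 to 5 rows; each row is the pose to reach, as a shift and turn from the pose commanded when the call began, along the tool's axes at that moment; what a row does not reach only later rows make up. A row lasts 1/12 s, in which the tool goes at most 41.7 mm and 7.16 degrees, less where a joint would pass 70% of its speed; a pose out of reach is approached as far as the arm can. A call with a gripper value outside its range is refused whole. "jaw" is the closure, from -1 (fully open) to 1 (shut), so that 0 is half open, set as the call begins (left out, the last holds). The fingers move at their own pace and stop on an object; the grip force is fixed at half the most. Time passes only in rows, so rows that repeat a pose let the fingers close. It gives the time, the measured TCP pose, the force and the opening at its end, in the units of the state.
- ctrl.get_obs(): the state, without advancing time (a new reading comes with each control period).
- vision.camera(name): name is "scene" or "top" or "wrist"; returns a dict with "frame" (480x640x3 uint8, blue, green, red), "depth" (480x640 float32, m along the optical axis (not along the pixel's ray), 0 where there is no reading), "fx", "fy", "cx", "cy" (pixels), "extrinsics" (4x4, takes a point from camera to world coordinates). Camera axes: x right, y up, looking along -z (the intrinsics and any distortion apply to the point x, -y, -z); pixel columns grow to the right and rows downward; lengths in m; the calibration is good to about 2 mm. A picture is of the moment at which its call begins.
- ticket.sign_off(): hands the job in, once; it reports no verdict.
The state is a dict: "clock": time; "joint_positions": joint angles; "dq": joint speeds; "tau": joint torques, N m; "tool_pos": TCP position; "tool_rot": TCP orientation; "force": force on the tool from outside, world axes, zero at the start; "wrist_torque": the same for the moment, N m; "opening": finger opening in m.
Only numpy, scipy, OpenCV 4.12 (cv2) and the standard library are available. Lean on these libraries where they do the work, as an engineer would, in place of code of your own. Each camera call takes 0.05 s, during which the arm holds its last target.

## Working session

There is one attempt and no reset: what is moved stays moved. The work goes in short steps, Python scripts to look and compute and a tool call to move; the robot and the scene stay as the last step left them, time stands still between calls to the robot, and variables do not carry over. Pictures are saved under pics/ and viewed, and the job is handed in when it is done.

Besides the shell and the picture viewer there is one more tool, called as name(argument=value, ...), one argument or row to a line, values as JSON. step_arm: Moves the arm, as the interface text tells. Its arguments: {"type":"object","properties":{"moves":{"type":"array"},"jaw":{"type":"number"}},"required":["moves"]}

```bash
mkdir -p pics; ls
python3 - <<'E'
from station import ctrl, vision, ticket
import cv2,numpy as np
o=ctrl.get_obs();print(o,ctrl.tcp_to_tips)
for n in["scene","top","wrist"]:
    c=vision.camera(n);cv2.imwrite(f"pics/{n}0.png",c["frame"]);np.savez(f"{n}0.npz",**c)
    print(n,c["fx"],c["fy"],c["cx"],c["cy"],np.round(c["extrinsics"],4).tolist(),[k for k in c])
E
```

```text
pics
{'clock': 0.0, 'joint_positions': array([ 1.0564888 ,  0.42674449,  0.07386558,  1.60664724, -0.0340856 ,
        1.11080954, -0.06708982]), 'dq': array([ 4.96493260e-04, -4.16293336e-04,  8.89192812e-04, -4.95006311e-04,
        4.43302284e-04, -5.06155780e-05, -2.25234636e-04]), 'tau': array([-6.36391142e-04, -9.49800253e+01,  3.76108110e+00, -4.63508928e+01,
        1.93090952e-02,  1.00788256e-02,  1.14154037e-05]), 'tool_pos': array([ 0.2406306 , -0.63020818,  0.24458496]), 'tool_rot': array([-0.69525014, -0.12871402,  0.69550583, -0.1277951 ]), 'force': array([ 0.49478268, -0.62046069, -0.50776285]), 'wrist_torque': array([ 0.01605028, -0.04398979, -0.00124679]), 'opening': 0.08515069878794335} 0.014
scene 516.3436818273461 516.3436818273461 322.59140262658866 241.31512821930744 [[0.8669, -0.3049, 0.3943, 1.1031], [0.4982, 0.5035, -0.7059, -0.964], [0.0167, 0.8084, 0.5884, 0.8164], [0.0, 0.0, 0.0, 1.0]] ['frame', 'depth', 'fx', 'fy', 'cx', 'cy', 'extrinsics']
top 433.5834602865819 433.5834602865819 324.511761729363 226.0954783180661 [[0.1049, 0.97, -0.2194, 0.3687], [-0.9945, 0.1016, -0.0262, -0.0291], [-0.0032, 0.2209, 0.9753, 1.024], [0.0, 0.0, 0.0, 1.0]] ['frame', 'depth', 'fx', 'fy', 'cx', 'cy', 'extrinsics']
wrist 386.42609003553946 386.42609003553946 317.662819139172 242.20611784594527 [[0.3585, 0.8987, 0.2527, 0.3044], [-0.9335, 0.3453, 0.0963, -0.6058], [-0.0007, -0.2705, 0.9627, 0.373], [0.0, 0.0, 0.0, 1.0]] ['frame', 'depth', 'fx', 'fy', 'cx', 'cy', 'extrinsics']
```

View pics/scene0.png

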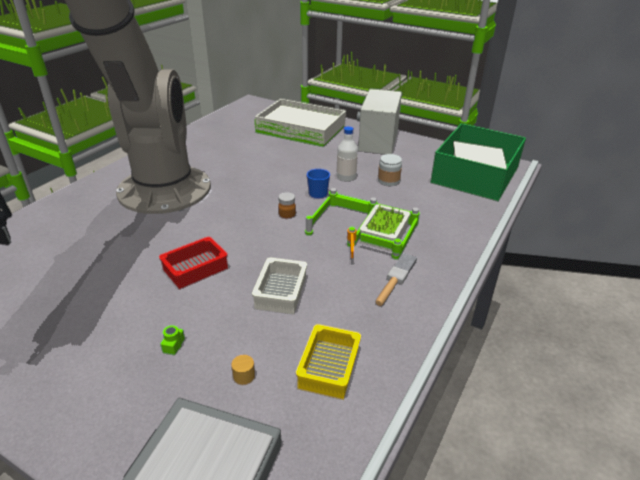

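View pics/top0.png

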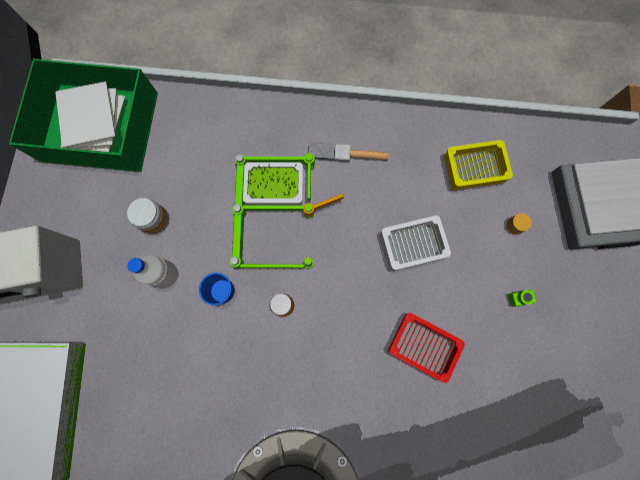

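View pics/wrist0.png

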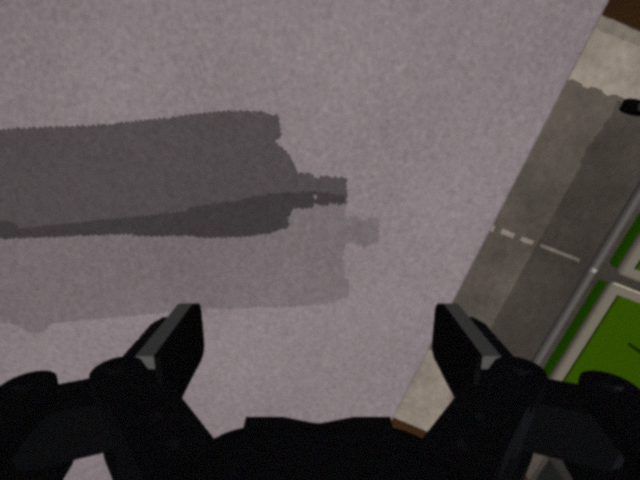

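The top view shows three trays: white at (416,243), yellow at (479,165), red at (427,348). The white open one fits the description. The other white tray at (274,183) is full of shoots and sits in the second bay. The empty bay's front posts are at (309,210) and (308,263), and the orange latch tip is at (342,196).

```bash
cat > h.py <<'E'
import numpy as np,cv2
def ray(c,u,v):
    E=np.array(c["extrinsics"]);d=np.array([(u-c["cx"])/c["fx"],-(v-c["cy"])/c["fy"],-1.0]);return E[:3,3],E[:3,:3]@d
def onz(c,u,v,z):
    o,d=ray(c,u,v);return o+d*(z-o[2])/d[2]
def bydepth(c,u,v):
    o,d=ray(c,u,v);return o+d*float(c["depth"][int(round(v)),int(round(u))])
def tri(a,pa,b,pb):
    o1,d1=ray(a,*pa);o2,d2=ray(b,*pb);d1=d1/np.linalg.norm(d1);d2=d2/np.linalg.norm(d2)
    t=np.linalg.lstsq(np.c_[d1,-d2],o2-o1,rcond=None)[0];p,q=o1+t[0]*d1,o2+t[1]*d2
    return (p+q)/2,np.linalg.norm(p-q)
def blobs(m,amin=20):
    n,l,s,c=cv2.connectedComponentsWithStats(m.astype(np.uint8));return [(s[i],c[i],l==i) for i in range(1,n) if s[i][4]>=amin]
def traymask(f):
    h=cv2.cvtColor(f,cv2.COLOR_BGR2HSV);return (h[...,1]<22)&(h[...,2]>165)
def orange(f):
    h=cv2.cvtColor(f,cv2.COLOR_BGR2HSV);return (h[...,0]>8)&(h[...,0]<20)&(h[...,1]>200)&(h[...,2]>120)
def green(f):
    h=cv2.cvtColor(f,cv2.COLOR_BGR2HSV);return (h[...,0]>40)&(h[...,0]<60)&(h[...,1]>170)&(h[...,2]>90)
E
python3 - <<'E'
from h import *
c=dict(np.load("top0.npz"));s=dict(np.load("scene0.npz"))
def crop(c,x0,x1,y0,y1,k,n):
    cv2.imwrite(n,cv2.resize(c["frame"][y0:y1,x0:x1],None,fx=k,fy=k,interpolation=cv2.INTER_CUBIC))
crop(c,220,460,140,320,3,"pics/t_crop.png");crop(s,230,430,180,320,4,"pics/s_crop.png")
for nm,cc in(("top",c),("scene",s)):
    for m,k in((traymask,"tray"),(orange,"or")):
        for st,ce,_ in blobs(m(cc["frame"]),40): print(nm,k,st,ce.round(1))
E
```

```text
top tray [ 139   67  500   51 2720] [389.1  92.1]
top tray [  56   82   59   65 2856] [ 84.1 113.8]
top tray [110  89   6  25  87] [112.6  97.4]
top tray [117  96   7  24  82] [119.4 104.5]
top tray [335 145  15  14 183] [342.2 151.2]
top tray [ 576  159   64   74 2682] [608.4 195.7]
top tray [243 163  60  40 720] [272.4 183.1]
top tray [127 198  29  28 619] [140.9 211.5]
top tray [382 215  69  55 965] [415.3 242.8]
top tray [   0  226   39   62 2099] [ 18.4 256.7]
top tray [271 294  20  21 327] [280.2 303.8]
top tray [   0  343   69  137 7993] [ 29.6 409.4]
top tray [253 447   9  10  50] [257.2 451.5]
scene tray [357  90  44  23 726] [381.2 100.8]
scene tray [255 101  23  16  47] [264.4 109.1]
scene tray [ 264  105   76   25 1014] [301.6 117.2]
scene tray [338 140  19  12 183] [347.  145.7]
scene tray [454 142  52  26 758] [480.  153.6]
scene tray [380 154  22  10 173] [391.  158.2]
scene tray [ 360  160  178  320 3178] [440.5 338.5]
scene tray [ 38 183  15   8  44] [ 44.6 187. ]
scene tray [279 192  16   9 113] [286.3 195.7]
scene tray [361 206  48  33 231] [384.5 225.5]
scene tray [251 257  57  44 774] [279.7 279.1]
scene tray [388 266  20  13 156] [397.4 272.2]
scene tray [590 277  20  15 126] [600.1 284.1]
scene tray [623 302  12   8  45] [628.8 305.3]
scene tray [ 135  408  137   72 6510] [205.  450.3]
scene tray [619 410  14  20 118] [626.3 418.9]
scene or [348 231   8  26  80] [351.3 239.3]
```

View pics/t_crop.png

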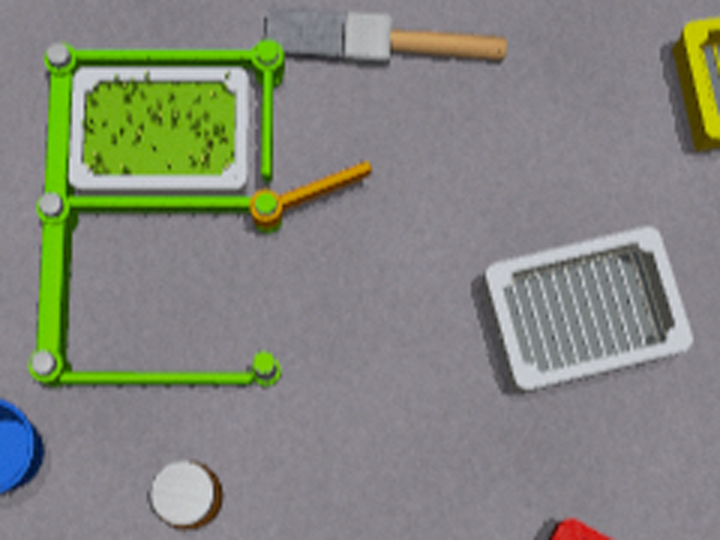

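View pics/s_crop.png

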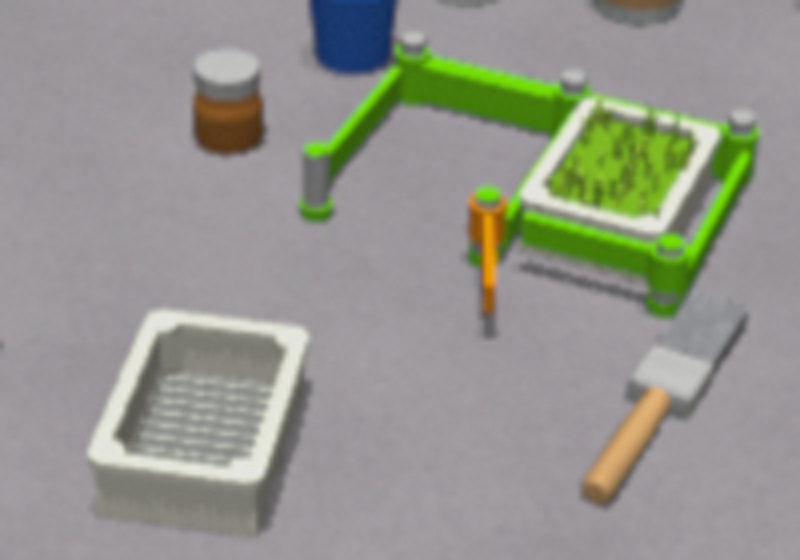

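Run:
```python
from h import *
c=dict(np.load("top0.npz"));s=dict(np.load("scene0.npz"))
T=lambda x,y:((x+.5)/3-.5+220,(y+.5)/3-.5+140); S=lambda x,y:((x+.5)/4-.5+230,(y+.5)/4-.5+180)
P=dict(postP=(T(264,361),S(317,148)),postM=(T(265,203),S(488,193)),backP=(T(43,362),S(413,38)),backM=(T(51,205),S(573,76)),tip=(T(369,167),S(488,312)),
 trayA=(T(488,265),S(155,312)),trayB=(T(655,229),S(98,462)))
for k,(a,b) in P.items():
    p,e=tri(c,a,s,b);print(k,p.round(4),round(e,4),"on .052",onz(c,*a,.052).round(4),onz(s,*b,.052).round(4))
st,ce,m=[b for b in blobs(traymask(c["frame"]),300) if 400<b[1][0]<430 and 230<b[1][1]<255][0]
cn,_=cv2.findContours(m.astype(np.uint8),cv2.RETR_EXTERNAL,cv2.CHAIN_APPROX_NONE)
q=cn[0][:,0,:].astype(float)
for z in(.045,):
    w=np.array([onz(c,u,v,z)[:2] for u,v in q],np.float32);r=cv2.minAreaRect(w*1000);print(r,cv2.boxPoints(r).round())
st,ce,m=[b for b in blobs(traymask(s["frame"]),300) if 270<b[1][0]<290 and 270<b[1][1]<290][0]
for st,ce,m in blobs(orange(c["frame"]),10):
  print(st,ce)
# depth checks
for k,(a,b) in P.items(): print(k,bydepth(c,*a).round(3),bydepth(s,*b).round(3))
for n,(u,v) in dict(jar=(281,304),cup=(216,289),brush=(375,155),sock=(524,298),wt=(520,223),red=(427,348),yel=(479,165)).items(): print(n,onz(c,u,v,.05).round(3))
```

```text
postP [0.5053 0.0268 0.0555] 0.0012 on .052 [0.5053 0.0267 0.052 ] [0.503  0.0319 0.052 ]
postM [0.6275 0.04   0.0548] 0.001 on .052 [0.6278 0.0399 0.052 ] [0.626  0.0442 0.052 ]
backP [0.4875 0.1923 0.0525] 0.0009 on .052 [0.4871 0.1922 0.052 ] [0.4873 0.1935 0.052 ]
backM [0.6099 0.2051 0.0521] 0.0022 on .052 [0.6089 0.2045 0.052 ] [0.6104 0.2064 0.052 ]
tip [ 0.6714 -0.0384  0.0272] 0.0027 on .052 [ 0.665  -0.0374  0.052 ] [ 0.6842 -0.0686  0.052 ]
trayA [ 0.5581 -0.1612  0.0735] 0.0871 on .052 [ 0.5967 -0.1354  0.052 ] [ 0.5125 -0.1722  0.052 ]
trayB [ 0.6028 -0.2838  0.0682] 0.0818 on .052 [ 0.6384 -0.261   0.052 ] [ 0.5622 -0.2987  0.052 ]
((574.49365234375, -215.12774658203125), (100.49036407470703, 139.79937744140625), 19.929466247558594) [[ 503. -167.]
 [ 551. -298.]
 [ 646. -264.]
 [ 598. -132.]]
postP [0.505 0.027 0.053] [0.505 0.029 0.054]
postM [0.628 0.04  0.052] [0.629 0.039 0.056]
backP [0.487 0.192 0.052] [0.486 0.195 0.051]
backM [0.61  0.205 0.05 ] [0.612 0.203 0.054]
tip [ 0.68  -0.038  0.003] [ 0.668 -0.033  0.022]
trayA [ 0.609 -0.141  0.001] [ 0.508 -0.167  0.047]
trayB [ 0.652 -0.273  0.003] [ 0.558 -0.293  0.046]
jar [0.402 0.074 0.05 ]
cup [0.419 0.223 0.05 ]
brush [ 0.774 -0.105  0.05 ]
sock [ 0.471 -0.46   0.05 ]
wt [ 0.642 -0.45   0.05 ]
red [ 0.342 -0.252  0.05 ]
yel [ 0.774 -0.352  0.05 ]
```

```bash
cat >> h.py <<'E'
from scipy.spatial.transform import Rotation as R
PP,PM=np.array([.5055,.0270]),np.array([.6275,.0400])
O=(PP+PM)/2; yb=(PP-PM)/np.linalg.norm(PP-PM); xb=np.array([yb[1],-yb[0]])
def b2w(x,y): return O+xb*x/1000+yb*y/1000
def w2b(p): d=np.array(p[:2])-O; return np.array([d@xb,d@yb])*1000
def plan(o,x,y,z,jaw):  # bay mm, TCP z mm, jaw axis: 'x','y' of the bay (or angle deg from bay x)
    a={'x':0,'y':90}.get(jaw,jaw)
    Rc=R.from_quat(o["tool_rot"]); t=Rc.as_matrix(); best=None
    for s in(0,180):
        q=np.radians(a+s);j=np.cos(q)*xb+np.sin(q)*yb
        X=np.array([0,0,-1.]);Y=np.array([j[0],j[1],0]);Z=np.cross(X,Y)
        rv=(Rc.inv()*R.from_matrix(np.c_[X,Y,Z])).as_rotvec(degrees=True)
        print("  option: turn(tool)",rv.round(1))
        if best is None or np.linalg.norm(rv)<np.linalg.norm(best): best=rv
    w=np.r_[b2w(x,y),z/1000]; print("  target world",w.round(4),"shift(tool) mm",((w-o["tool_pos"])@t*1000).round(1))
def where(o):
    t=R.from_quat(o["tool_rot"]).as_matrix();Y=t[:2,1]
    print("t",round(o["clock"],2),"bay",w2b(o["tool_pos"]).round(1),"z",round(o["tool_pos"][2]*1000,1),"down",t[2,0].round(4),"jaw ang vs bay x",np.degrees(np.arctan2(Y@yb,Y@xb)).round(1),"F",o["force"].round(1),"open",round(o["opening"]*1000,1))
    print("  tool axes: y in bay",(Y@xb).round(2),(Y@yb).round(2)," z in bay",(t[:2,2]@xb).round(2),(t[:2,2]@yb).round(2))
def traypose(c,near):
    "lip rectangle in the top picture -> bay x,y (mm), yaw(deg)"
    best=None
    for st,ce,m in blobs(traymask(c["frame"]),300):
        p=w2b(onz(c,*ce,.045)); d=np.hypot(*(p-near))
        if best is None or d<best[0]: best=(d,m)
    cn=max(cv2.findContours(best[1].astype(np.uint8),cv2.RETR_EXTERNAL,cv2.CHAIN_APPROX_NONE)[0],key=len)[:,0,:].astype(float)
    w=np.array([w2b(onz(c,u,v,.045)) for u,v in cn],np.float32);r=cv2.minAreaRect(w);B=cv2.boxPoints(r)
    e=[B[1]-B[0],B[2]-B[1]];L=max(e,key=np.linalg.norm);a=np.degrees(np.arctan2(L[1],L[0]));a=(a+90)%180-90
    print("tray bay",np.round(r[0],1),"size",np.round(r[1],1),"yaw deg",round(float(a),1))
E
python3 - <<'E'
from h import *
from station import ctrl,vision
c=dict(np.load("top0.npz"));traypose(c,np.array([-248,19]))
for u,v in((342,196),): print("tip",w2b(onz(c,u,v,.046)))
o=ctrl.get_obs();where(o);plan(o,-248,105,120,'x');plan(o,-345,0,120,'y')
cv2.imwrite("pics/conf.png",cv2.resize(c["frame"][205:285,370:465],None,fx=6,fy=6))
E
```

```text
tray bay [-248.1   18.4] size [139.8 100.5] yaw deg 13.8
tip [-79.58596609 -90.64820372]
t 0.15 bay [-625.5  394.3] z 244.8 down -1.0 jaw ang vs bay x -165.2 F [-0.1 -0.2 -0.3] open 85.3
  tool axes: y in bay -0.97 -0.26  z in bay -0.26 0.97
  option: turn(tool) [-1.652e+02 -1.000e-01  0.000e+00]
  option: turn(tool) [14.8  0.   0.1]
  target world [ 0.4884 -0.2242  0.12  ] shift(tool) mm [ 125.  -290.9 -376.3]
  option: turn(tool) [1.048e+02 1.000e-01 0.000e+00]
  option: turn(tool) [-75.2  -0.    0.1]
  target world [ 0.6031 -0.3096  0.12  ] shift(tool) mm [ 124.9 -170.3 -453. ]
```

View pics/conf.png

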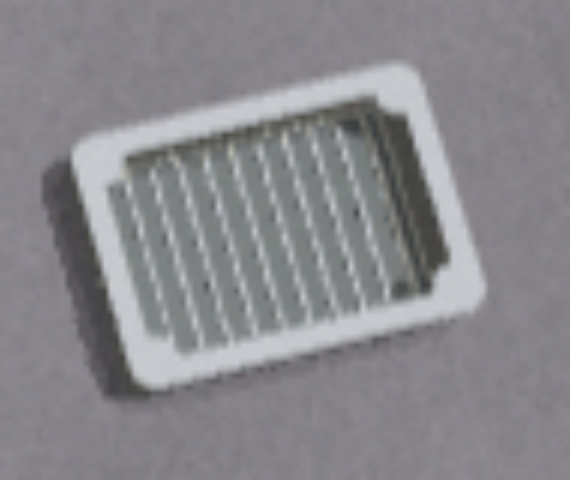

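The crop shows an empty white open tray with a 140 x 100 lip, at bay (-248, 18) and yawed +13.8°. I'll square it with a two-finger side push, then push it in from behind.

step_arm(
  moves=[0, -24, -31, 3, 0, 0, 0, -48, -62, 6, 0, 0, 0, -72, -93, 9, 0, 0, 0, -96, -124, 12, 0, 0, 0, -121, -157, 14.8, 0, 0],
  jaw=-1,
)

```text
clock: 0.57
tool_pos: [0.3445, -0.46, 0.2451]
tool_rot: [-0.706, -0.036, 0.706, -0.036]
force: [1.4, -0.6, 1.6]
opening: 0.0854
```

Run:
```python
from h import *
from station import ctrl
o=ctrl.get_obs();where(o);plan(o,-248,105,120,'x');print(o["joint_positions"].round(2))
```

```text
t 0.57 bay [-467.2  273. ] z 245.1 down -1.0 jaw ang vs bay x 179.8 F [ 1.4 -0.6  1.6] open 85.4
  tool axes: y in bay -1.0 0.0  z in bay 0.0 1.0
  option: turn(tool) [179.8   0.   -0. ]
  option: turn(tool) [-0.2  0.   0. ]
  target world [ 0.4884 -0.2242  0.12  ] shift(tool) mm [ 125.1 -219.7 -167.4]
[ 0.78  0.26  0.05  1.84 -0.01  1.04 -0.64]
```

step_arm(
  moves=[0, -30, -23, 0, 0, 0, 0, -60, -46, 0, 0, 0, 15, -90, -69, 0, 0, 0, 35, -120, -92, 0, 0, 0, 60, -150, -115, 0, 0, 0],
)

```text
clock: 0.98
tool_pos: [0.4419, -0.3018, 0.1883]
tool_rot: [0.707, 0.037, -0.705, 0.038]
force: [2.1, -1.2, -0.6]
opening: 0.0851
```

step_arm(
  moves=[20, -20, -15, 0, 0, 0, 35, -40, -30, 0, 0, 0, 50, -60, -42, 0, 0, 0, 60, -60, -42, 0, 0, 0, 60, -60, -42, 0, 0, 0],
)

```text
clock: 1.4
tool_pos: [0.4755, -0.2378, 0.1259]
tool_rot: [-0.705, -0.039, 0.707, -0.038]
force: [-0.8, -0.4, -0.2]
opening: 0.0857
```

```bash
cat > look.py <<'E'
import sys
from h import *
from station import ctrl,vision
n=sys.argv[1];near=np.array([float(sys.argv[2]),float(sys.argv[3])])
c=vision.camera("top");cv2.imwrite(f"pics/{n}.png",cv2.resize(c["frame"][130:330,210:540],None,fx=2.4,fy=2.4,interpolation=cv2.INTER_CUBIC))
try: traypose(c,near)
except Exception as e: print(e)
o=ctrl.get_obs();where(o);print(o["joint_positions"].round(2))
E
python3 look.py a1 -248 18
```

```text
tray bay [-242.1   29.2] size [74.2 83.5] yaw deg -76.9
t 1.45 bay [-261.5  119.5] z 127.1 down -1.0 jaw ang vs bay x -179.9 F [-1.2  0.4  0.6] open 85.4
  tool axes: y in bay -1.0 -0.0  z in bay -0.0 1.0
[ 0.42  0.34 -0.09  2.03  0.04  0.78 -1.16]
```

View pics/a1.png

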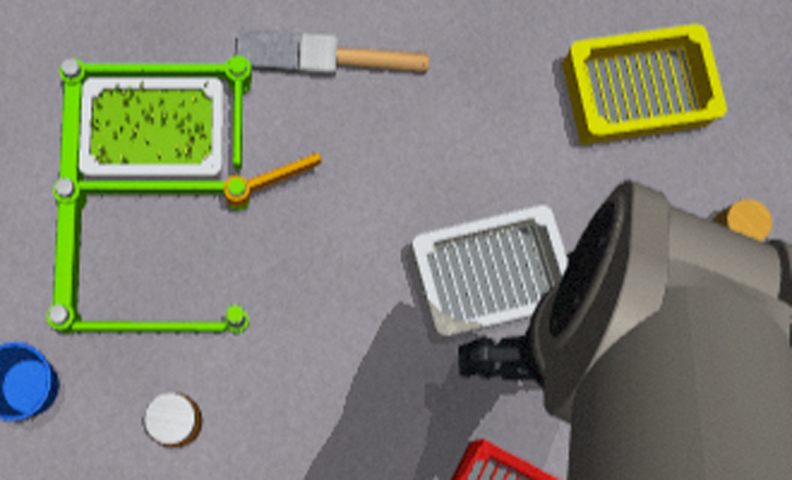

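step_arm(
  moves=[25, -13, 0, 0, 0, 0, 50, -13, 0, 0, 0, 0, 75, -13, 0, 0, 0, 0, 98, -13, 0, 0, 0, 0, 98, -13, -5, 0, 0, 0],
)

```text
clock: 1.87
tool_pos: [0.4769, -0.2268, 0.0273]
tool_rot: [-0.704, -0.037, 0.708, -0.036]
force: [-2.5, 0.5, -0.2]
opening: 0.0852
```

step_arm(
  moves=[0, 0, -5, 0, 0, 0, 0, 0, -10, 0, 0, 0, 0, 0, -15, 0, 0, 0, 0, 0, -20, 0, 0, 0, 0, 0, -25, 0, 0, 0],
)

```text
clock: 2.28
tool_pos: [0.5054, -0.2235, 0.031]
tool_rot: [0.707, 0.037, -0.706, 0.038]
force: [-2.1, 0.4, 0.5]
opening: 0.0855
```

```bash
python3 look.py a2 -248 18
```

```text
tray bay [-211.    -9.3] size [138.3  68.6] yaw deg 49.6
t 2.33 bay [-248.9   87. ] z 30.8 down -1.0 jaw ang vs bay x -180.0 F [ 0.3  0.1 -0.4] open 85.1
  tool axes: y in bay -1.0 -0.0  z in bay -0.0 1.0
[ 0.37  0.52 -0.09  2.03  0.08  0.6  -1.23]
```

View pics/a2.png

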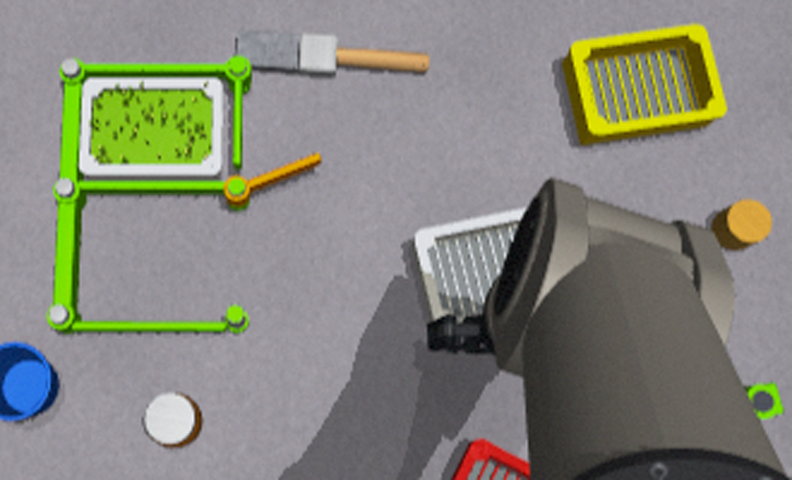

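step_arm(
  moves=[0, 0, -4, 0, 0, 0, 0, 0, -8, 0, 0, 0, 0, 0, -12, 0, 0, 0, 0, 0, -16, 0, 0, 0, 0, 0, -20, 0, 0, 0],
)

```text
clock: 2.75
tool_pos: [0.5247, -0.2211, 0.0299]
tool_rot: [-0.706, -0.038, 0.706, -0.038]
force: [-1.1, 0.6, 1.0]
opening: 0.0856
```

step_arm(
  moves=[0, 0, -2, 0, 0, 0, 0, 0, -4, 0, 0, 0, 0, 0, -4, 0, 0, 0],
)

```text
clock: 3.0
tool_pos: [0.5288, -0.2206, 0.0299]
tool_rot: [0.706, 0.038, -0.706, 0.038]
force: [0.4, -0.2, 0.3]
opening: 0.0854
```

```bash
python3 look.py a3 -248 18
python3 - <<'E'
from station import vision
import cv2
c=vision.camera("scene");cv2.imwrite("pics/s3.png",cv2.resize(c["frame"][180:380,200:460],None,fx=3,fy=3))
E
```

```text
tray bay [-206.9  -23.2] size [120.3  59.4] yaw deg 48.8
t 3.05 bay [-248.8   64.7] z 29.9 down -1.0 jaw ang vs bay x -180.0 F [-0.2 -0.4 -0. ] open 85.6
  tool axes: y in bay -1.0 -0.0  z in bay -0.0 1.0
[ 0.35  0.54 -0.08  1.98  0.07  0.62 -1.25]
```

View pics/s3.png

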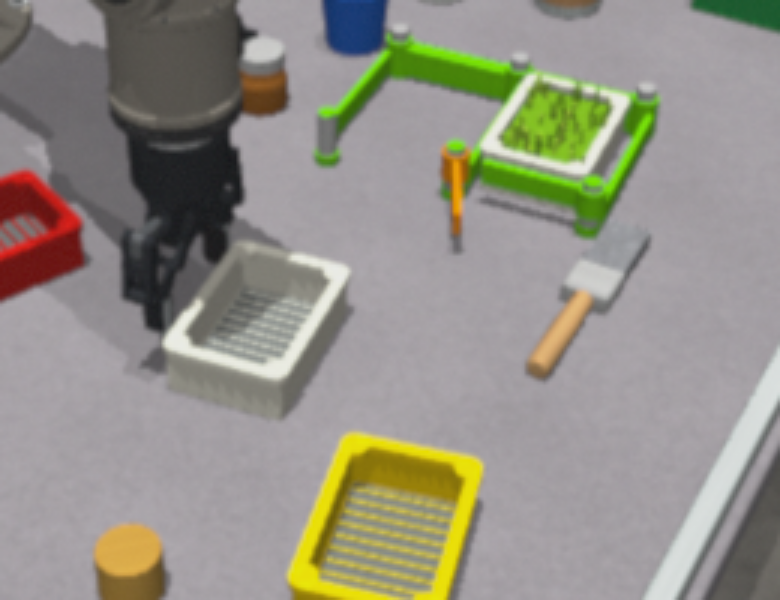

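Run:
```python
from h import *
from station import vision
c=vision.camera("scene")
for x,y in((350,268),(272,376),(167,347),(243,245)):
    print((x,y),w2b(onz(c,(x+.5)/3-.5+200,(y+.5)/3-.5+180,.045)).round(1))
```

```text
(350, 268) [-181.7  -43.4]
(272, 376) [-318.   -43.2]
(167, 347) [-322.7   41. ]
(243, 245) [-191.4   46.4]
```

step_arm(
  moves=[0, 0, -2, 0, 0, 0, 0, 0, -4, 0, 0, 0, 0, 0, -4, 0, 0, 0],
)

```text
clock: 3.4
tool_pos: [0.5327, -0.2202, 0.03]
tool_rot: [0.706, 0.038, -0.706, 0.038]
force: [0.4, 0.2, -0.2]
opening: 0.0858
```

step_arm(
  moves=[0, 0, 20, 0, 0, 0, 0, 0, 40, 0, 0, 0, -30, 0, 50, 0, 0, 0, -60, 25, 50, 0, 0, 0, -80, 55, 50, 0, 0, 0],
)

```text
clock: 3.82
tool_pos: [0.4887, -0.2795, 0.1124]
tool_rot: [0.706, 0.039, -0.706, 0.039]
force: [2.0, -0.7, 0.5]
opening: 0.0854
```

```bash
python3 look.py a4 -248 3
python3 - <<'E'
from h import *
from station import ctrl
o=ctrl.get_obs();plan(o,-360,0,100,'y')
E
```

```text
tray bay [-256.6   -3. ] size [140.4 101.9] yaw deg 1.6
t 3.87 bay [-311.4  109.8] z 116.0 down -1.0 jaw ang vs bay x 179.8 F [ 0.8 -8.2  5.2] open 85.2
  tool axes: y in bay -1.0 0.0  z in bay 0.0 1.0
[ 0.48  0.4  -0.08  1.96  0.05  0.77 -1.1 ]
  option: turn(tool) [89.8 -0.5 -0. ]
  option: turn(tool) [-90.2   0.   -0.5]
  target world [ 0.6046 -0.3245  0.1   ] shift(tool) mm [  16.9   48.2 -109.8]
```

View pics/a4.png

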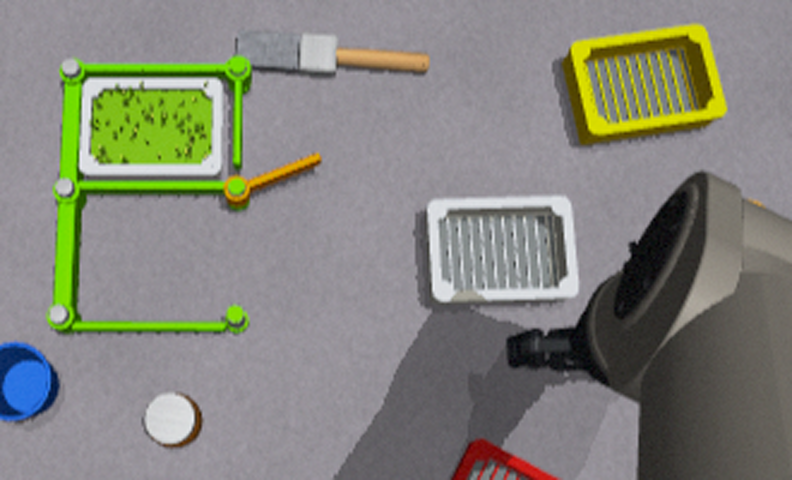

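step_arm(
  moves=[0, 12, -10, -7, 0, 0, 0, 24, -30, -14, 0, 0, 0, 36, -55, -21, 0, 0, 0, 48, -80, -28, 0, 0, 0, 48, -108, -35, 0, 0],
  jaw=-0.4,
)

```text
clock: 4.28
tool_pos: [0.6013, -0.3197, 0.1098]
tool_rot: [-0.662, -0.249, 0.662, -0.25]
force: [-0.8, -0.6, -0.5]
opening: 0.0597
```

step_arm(
  moves=[0, 0, 0, -7, 0, 0, 0, 0, 0, -14, 0, 0, 0, 0, 0, -21, 0, 0, 0, 0, 0, -28, 0, 0, 0, 0, 0, -35, 0, 0],
)

```text
clock: 4.7
tool_pos: [0.601, -0.3166, 0.1096]
tool_rot: [0.556, 0.437, -0.556, 0.437]
force: [0.4, 0.2, -0.7]
opening: 0.0597
```

step_arm(
  moves=[0, 0, 0, -7, 0, 0, 0, 0, 0, -14, 0, 0, 0, 0, 0, -20, 0, 0, 0, 0, 0, -20, 0, 0],
)

```text
clock: 5.03
tool_pos: [0.6008, -0.3167, 0.1096]
tool_rot: [0.472, 0.527, -0.471, 0.527]
force: [0.5, -0.1, 0.0]
opening: 0.06
```

```bash
python3 look.py a5 -250 0
python3 - <<'E'
from h import *
from station import ctrl
o=ctrl.get_obs();plan(o,-365,0,30,'y')
E
```

```text
tray bay [-200.7   -6.6] size [109.4  50. ] yaw deg 73.0
t 5.08 bay [-351.9    3. ] z 109.6 down -1.0 jaw ang vs bay x -90.1 F [ 0.   0.3 -0.7] open 60.0
  tool axes: y in bay -0.0 -1.0  z in bay -1.0 0.0
[ 0.7   0.6  -0.44  1.68  0.31  0.93  0.25]
  option: turn(tool) [179.9  -0.    0. ]
  option: turn(tool) [-0.1 -0.  -0. ]
  target world [ 0.6052 -0.3294  0.03  ] shift(tool) mm [79.6  3.  13.1]
```

View pics/a5.png

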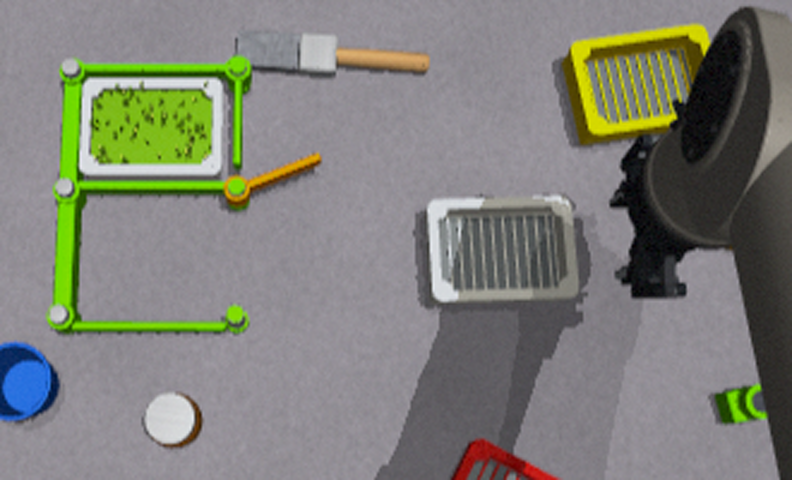

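Run:
```python
from h import *
from station import vision
c=vision.camera("top")
cv2.imwrite("pics/z5.png",cv2.resize(c["frame"][195:270,370:470],None,fx=8,fy=8,interpolation=cv2.INTER_CUBIC))
h=cv2.cvtColor(c["frame"],cv2.COLOR_BGR2HSV)
f=c["frame"].astype(int)
for v in(205,215,225,240,252,257): print(v,[tuple(f[v,u]) for u in(376,383,390,392,420,440,447,451,455,462)])
```

```text
205 [(np.int64(155), np.int64(146), np.int64(151)), (np.int64(145), np.int64(137), np.int64(142)), (np.int64(145), np.int64(140), np.int64(145)), (np.int64(145), np.int64(138), np.int64(141)), (np.int64(153), np.int64(144), np.int64(150)), (np.int64(154), np.int64(147), np.int64(150)), (np.int64(152), np.int64(147), np.int64(148)), (np.int64(151), np.int64(145), np.int64(146)), (np.int64(147), np.int64(141), np.int64(145)), (np.int64(150), np.int64(142), np.int64(145))]
215 [(np.int64(148), np.int64(143), np.int64(146)), (np.int64(148), np.int64(142), np.int64(145)), (np.int64(222), np.int64(217), np.int64(213)), (np.int64(221), np.int64(217), np.int64(212)), (np.int64(143), np.int64(153), np.int64(156)), (np.int64(159), np.int64(169), np.int64(171)), (np.int64(155), np.int64(166), np.int64(167)), (np.int64(151), np.int64(144), np.int64(149)), (np.int64(148), np.int64(141), np.int64(147)), (np.int64(141), np.int64(134), np.int64(139))]
225 [(np.int64(147), np.int64(142), np.int64(146)), (np.int64(96), np.int64(92), np.int64(97)), (np.int64(222), np.int64(217), np.int64(213)), (np.int
[... 1015 characters left out ...]
4(162)), (np.int64(124), np.int64(131), np.int64(133)), (np.int64(125), np.int64(131), np.int64(132)), (np.int64(82), np.int64(77), np.int64(81)), (np.int64(131), np.int64(127), np.int64(127)), (np.int64(134), np.int64(128), np.int64(134))]
257 [(np.int64(156), np.int64(149), np.int64(154)), (np.int64(149), np.int64(144), np.int64(146)), (np.int64(80), np.int64(79), np.int64(79)), (np.int64(83), np.int64(80), np.int64(81)), (np.int64(81), np.int64(75), np.int64(76)), (np.int64(84), np.int64(82), np.int64(82)), (np.int64(79), np.int64(75), np.int64(76)), (np.int64(129), np.int64(123), np.int64(125)), (np.int64(138), np.int64(131), np.int64(136)), (np.int64(127), np.int64(119), np.int64(125))]
```

View pics/z5.png

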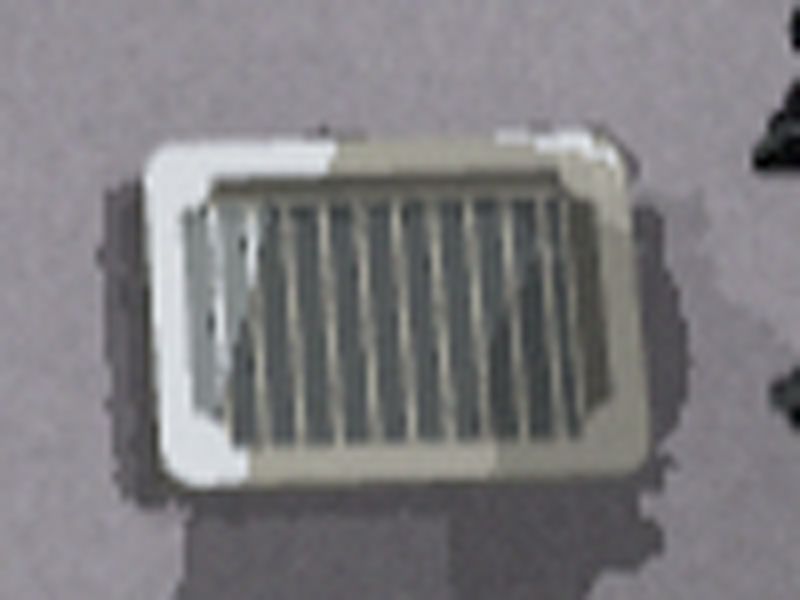

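```bash
cat >> h.py <<'E'
def edges(c,ptsdict,x0,y0,k,z=.045):
    for n,ps in ptsdict.items():
        w=[w2b(onz(c,(x+.5)/k-.5+x0,(y+.5)/k-.5+y0,z)) for x,y in ps]
        print(n,[p.round(1).tolist() for p in w])
E
python3 - <<'E'
from h import *
c=dict(np.load("top0.npz"))
edges(c,dict(top=((180,140),(590,130)),bot=((190,488),(630,471)),left=((146,180),(162,460)),right=((633,180),(650,440))),370,195,8)
E
```

```text
top [[-195.9, -51.7], [-315.5, -54.5]]
bot [[-195.1, 50.7], [-320.7, 46.0]]
left [[-185.6, -39.7], [-187.4, 42.6]]
right [[-327.0, -39.4], [-327.0, 37.1]]
```

step_arm(
  moves=[20, 3, 13, 0, 0, 0, 40, 3, 13, 0, 0, 0, 60, 3, 13, 0, 0, 0, 80, 3, 13, 0, 0, 0, 80, 3, 9, 0, 0, 0],
)

```text
clock: 5.55
tool_pos: [0.6027, -0.325, 0.026]
tool_rot: [0.473, 0.527, -0.474, 0.523]
force: [-1.7, 0.8, -0.6]
opening: 0.0598
```

step_arm(
  moves=[0, 0, -5, 0, 0, 0, 0, 0, -10, 0, 0, 0, 0, 0, -15, 0, 0, 0, 0, 0, -20, 0, 0, 0, 0, 0, -25, 0, 0, 0],
)

```text
clock: 5.97
tool_pos: [0.6026, -0.2999, 0.0311]
tool_rot: [0.473, 0.525, -0.473, 0.526]
force: [-1.5, -2.9, 1.2]
opening: 0.0598
```

step_arm(
  moves=[0, 0, -7, 0, 0, 0, 0, 0, -14, 0, 0, 0, 0, 0, -21, 0, 0, 0, 0, 0, -28, 0, 0, 0, 0, 0, -35, 0, 0, 0],
)

```text
clock: 6.38
tool_pos: [0.5985, -0.2648, 0.03]
tool_rot: [0.473, 0.526, -0.473, 0.526]
force: [0.8, -2.6, 1.4]
opening: 0.0596
```

step_arm(
  moves=[0, 0, -7, 0, 0, 0, 0, 0, -14, 0, 0, 0, 0, 0, -21, 0, 0, 0, 0, 0, -28, 0, 0, 0, 0, 0, -35, 0, 0, 0],
)

```text
clock: 6.8
tool_pos: [0.5947, -0.2301, 0.0299]
tool_rot: [0.473, 0.526, -0.473, 0.526]
force: [0.4, -2.2, 1.1]
opening: 0.0601
```

```bash
cat > z.py <<'E'
import sys
from h import *
from station import ctrl,vision
n=sys.argv[1];x0=int(sys.argv[2]);y0=int(sys.argv[3])
c=vision.camera("top");np.savez("cur.npz",**c)
cv2.imwrite(f"pics/{n}.png",cv2.resize(c["frame"][y0:y0+75,x0:x0+100],None,fx=8,fy=8,interpolation=cv2.INTER_CUBIC))
where(ctrl.get_obs())
E
python3 z.py z6 335 195
```

```text
t 6.85 bay [-263.3   -0.3] z 29.9 down -1.0 jaw ang vs bay x -89.9 F [-0.3  1.2  1. ] open 59.8
  tool axes: y in bay 0.0 -1.0  z in bay -1.0 -0.0
```

View pics/z6.png

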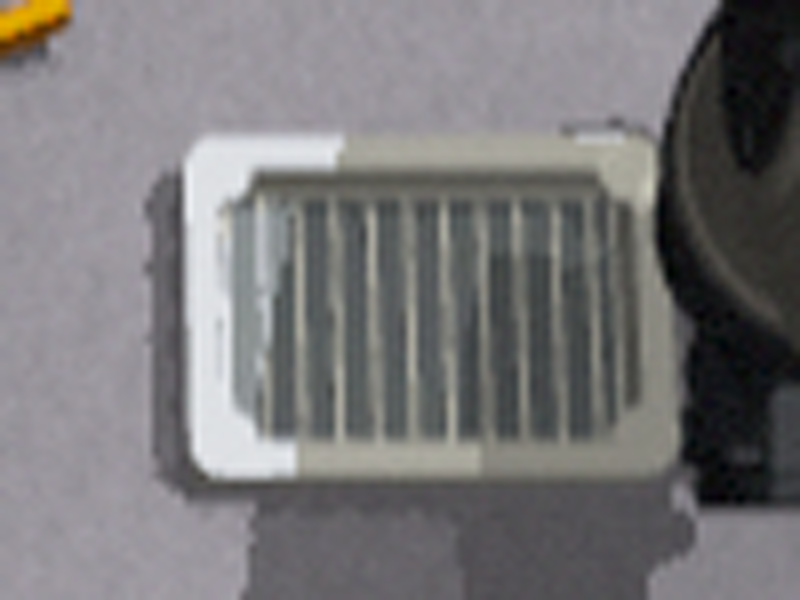

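Run:
```python
from h import *
c=dict(np.load("cur.npz"))
edges(c,dict(top=((215,135),(640,135)),bot=((225,482),(650,478)),left=((185,175),(192,450)),right=((660,180),(680,440))),335,195,8)
# posts by green caps of the same picture, at .052
for st,ce,m in blobs(green(c["frame"]),5):
    if st[4]<400: print(st,ce,w2b(onz(c,*ce,.052)).round(1))
cv2.imwrite("pics/posts.png",cv2.resize(c["frame"][195:275,280:340],None,fx=8,fy=8,interpolation=cv2.INTER_CUBIC))
```

```text
top [[-124.6, -53.3], [-248.4, -53.1]]
bot [[-125.4, 48.9], [-246.5, 47.9]]
left [[-115.6, -41.3], [-116.2, 39.6]]
right [[-253.6, -39.6], [-255.6, 36.9]]
[305 205   7   6  31] [308.06451613 207.41935484] [ -0.3 -61.4]
[ 20 346  36   1  36] [ 37.5 346. ] [584.  248.5]
[ 57 346   8   1   8] [ 60.5 346. ] [534.  248.5]
```

View pics/posts.png

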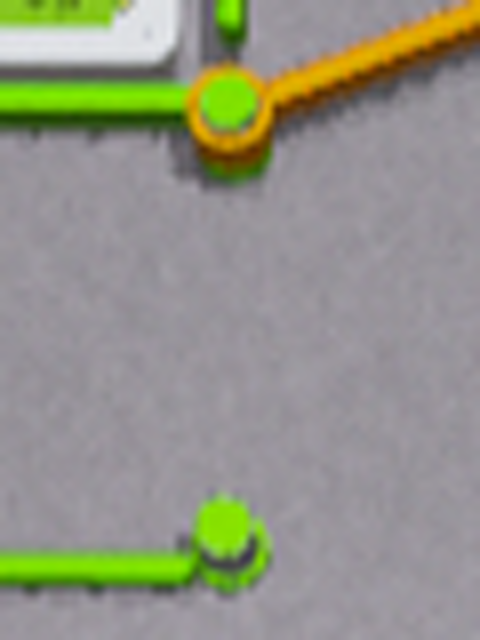

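Run:
```python
from h import *
c=dict(np.load("cur.npz"))
for z in(.052,.055):edges(c,dict(m=((230,102),),p=((222,525),)),280,195,8,z)
```

```text
m [[-0.9, -61.6]]
p [[0.5, 62.0]]
m [[-1.0, -60.8]]
p [[0.4, 62.5]]
```

step_arm(
  moves=[0, -0.5, -7, 0, 0, 0, 0, -1, -14, 0, 0, 0, 0, -1.5, -21, 0, 0, 0, 0, -2, -28, 0, 0, 0, 0, -2.5, -35, 0, 0, 0],
)

```text
clock: 7.27
tool_pos: [0.5884, -0.1954, 0.0298]
tool_rot: [0.473, 0.526, -0.473, 0.526]
force: [0.7, -1.6, -0.9]
opening: 0.0598
```

step_arm(
  moves=[0, -0.3, -7, 0, 0, 0, 0, -0.3, -14, 0, 0, 0, 0, -0.3, -21, 0, 0, 0, 0, -0.3, -28, 0, 0, 0, 0, -0.3, -32, 0, 0, 0],
)

```text
clock: 7.68
tool_pos: [0.5848, -0.1631, 0.0299]
tool_rot: [0.473, 0.526, -0.472, 0.526]
force: [0.8, -1.5, -0.9]
opening: 0.0602
```

```bash
python3 z.py z7 300 195
```

```text
t 7.73 bay [-196.9    2.6] z 29.9 down -1.0 jaw ang vs bay x -89.9 F [-1.4  1.3 -1.1] open 59.7
  tool axes: y in bay 0.0 -1.0  z in bay -1.0 -0.0
```

View pics/z7.png

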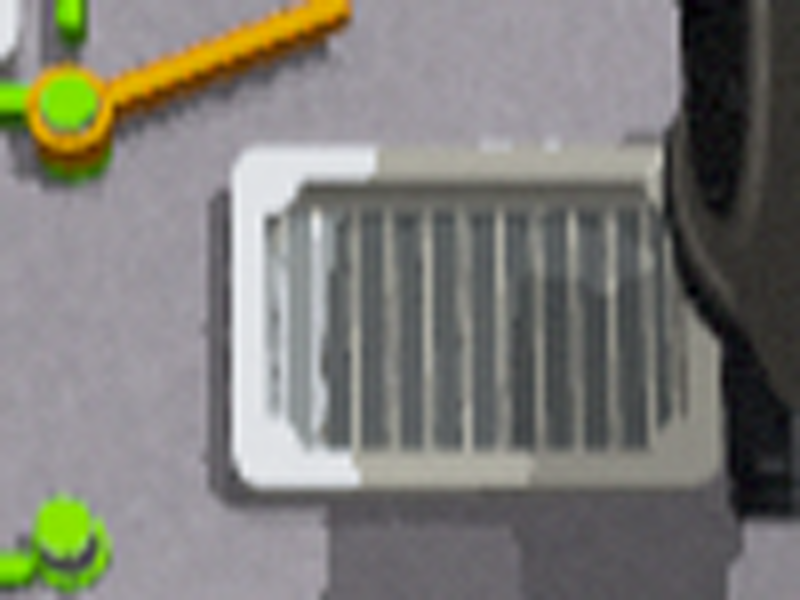

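Run:
```python
from h import *
c=dict(np.load("cur.npz"))
edges(c,dict(top=((265,146),(630,146)),bot=((270,492),(690,491)),left=((230,190),(231,450))),300,195,8)
edges(c,dict(m=((70,101),),p=((63,525),)),300,195,8,.052)
```

```text
top [[-57.5, -50.2], [-163.8, -50.0]]
bot [[-58.4, 51.6], [-178.0, 51.5]]
left [[-47.3, -37.0], [-47.3, 39.5]]
m [[-0.9, -61.9]]
p [[0.2, 62.0]]
```

step_arm(
  moves=[0, 0.3, -7, 0, 0, 0, 0, 0.3, -14, 0, 0, 0, 0, 0.3, -21, 0, 0, 0, 0, 0.3, -28, 0, 0, 0, 0, 0.3, -35, 0, 0, 0],
)

```text
clock: 8.15
tool_pos: [0.5814, -0.1287, 0.0299]
tool_rot: [0.473, 0.526, -0.473, 0.526]
force: [0.7, -0.1, -0.3]
opening: 0.0596
```

step_arm(
  moves=[0, 0, -6, 0, 0, 0, 0, 0, -12, 0, 0, 0, 0, 0, -18, 0, 0, 0, 0, 0, -24, 0, 0, 0, 0, 0, -30, 0, 0, 0],
)

```text
clock: 8.57
tool_pos: [0.5782, -0.0993, 0.0299]
tool_rot: [0.473, 0.526, -0.473, 0.526]
force: [-1.5, -2.2, -0.8]
opening: 0.0599
```

```bash
python3 z.py z8 280 195
```

```text
t 8.62 bay [-131.8    2.4] z 30.0 down -1.0 jaw ang vs bay x -89.9 F [-1.7  0.7 -1.1] open 59.8
  tool axes: y in bay 0.0 -1.0  z in bay -1.0 -0.0
```

View pics/z8.png

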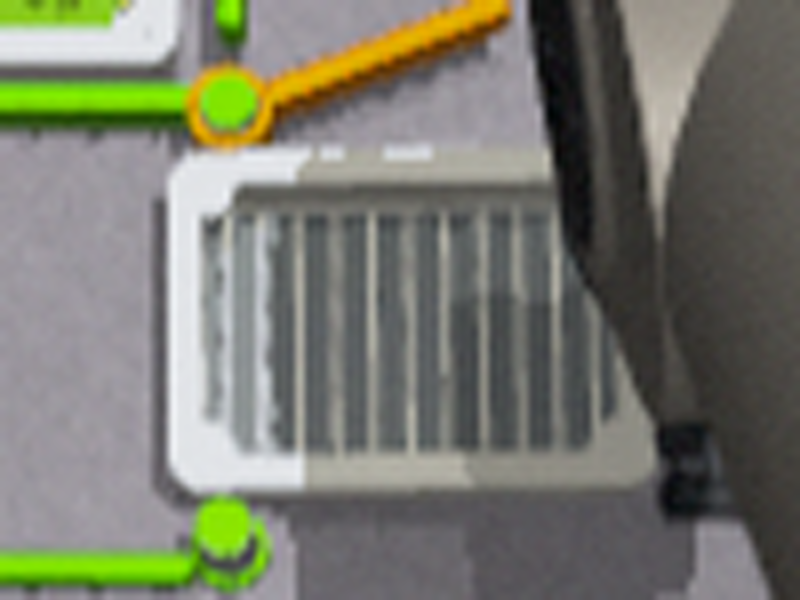

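The tray's nose is between the posts without touching them (left edge at column 168, posts at (230,102) and (222,525)). I'll keep pushing straight.

step_arm(
  moves=[0, 0, -7, 0, 0, 0, 0, 0, -14, 0, 0, 0, 0, 0, -21, 0, 0, 0, 0, 0, -28, 0, 0, 0, 0, 0, -35, 0, 0, 0],
)

```text
clock: 9.03
tool_pos: [0.5744, -0.0642, 0.03]
tool_rot: [0.473, 0.526, -0.473, 0.526]
force: [-1.6, -3.6, 0.7]
opening: 0.06
```

step_arm(
  moves=[0, 0, -7, 0, 0, 0, 0, 0, -14, 0, 0, 0, 0, 0, -21, 0, 0, 0, 0, 0, -28, 0, 0, 0, 0, 0, -35, 0, 0, 0],
)

```text
clock: 9.45
tool_pos: [0.5707, -0.0294, 0.0299]
tool_rot: [0.473, 0.526, -0.473, 0.526]
force: [-1.9, -2.7, -0.5]
opening: 0.0601
```

step_arm(
  moves=[0, 0, -7, 0, 0, 0, 0, 0, -14, 0, 0, 0, 0, 0, -21, 0, 0, 0, 0, 0, -28, 0, 0, 0, 0, 0, -35, 0, 0, 0],
)

```text
clock: 9.87
tool_pos: [0.567, 0.0054, 0.0299]
tool_rot: [0.473, 0.526, -0.473, 0.526]
force: [-0.6, -1.7, -0.8]
opening: 0.0598
```

step_arm(
  moves=[0, 0, -5, 0, 0, 0, 0, 0, -10, 0, 0, 0, 0, 0, -14, 0, 0, 0, 0, 0, -18, 0, 0, 0, 0, 0, -22, 0, 0, 0],
)

```text
clock: 10.28
tool_pos: [0.5649, 0.0268, 0.03]
tool_rot: [0.473, 0.526, -0.473, 0.526]
force: [0.2, -1.4, -0.6]
opening: 0.0593
```

```bash
python3 z.py z9 225 195
```

```text
t 10.33 bay [-5.5  2.3] z 30.0 down -1.0 jaw ang vs bay x -90.0 F [ 0.4  0.9 -0.4] open 59.6
  tool axes: y in bay 0.0 -1.0  z in bay -1.0 -0.0
```

View pics/z9.png

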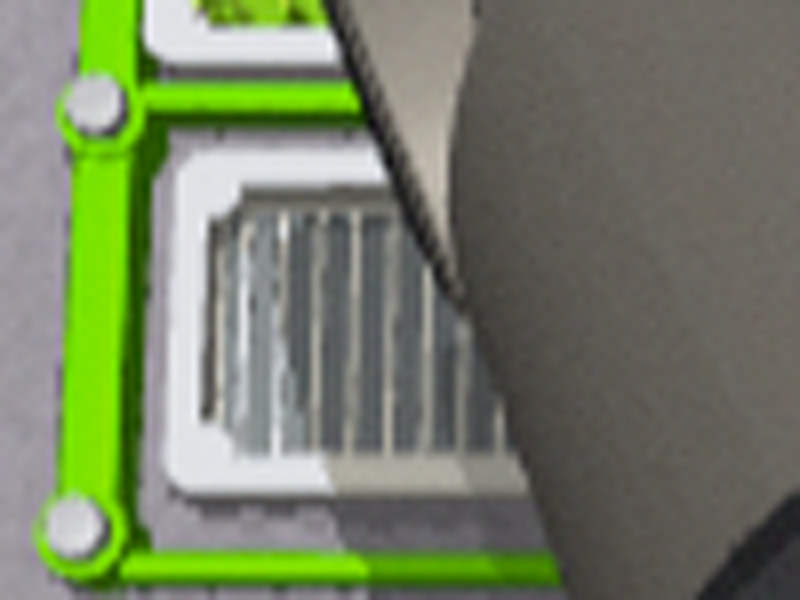

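step_arm(
  moves=[0, 0, -3, 0, 0, 0, 0, 0, -6, 0, 0, 0, 0, 0, -9, 0, 0, 0, 0, 0, -11, 0, 0, 0, 0, 0, -12, 0, 0, 0],
)

```text
clock: 10.75
tool_pos: [0.5635, 0.0388, 0.03]
tool_rot: [0.473, 0.526, -0.473, 0.526]
force: [-0.6, -2.4, 2.2]
opening: 0.0596
```

step_arm(
  moves=[0, 0, -1, 0, 0, 0, 0, 0, -1.5, 0, 0, 0, 0, 0, -2, 0, 0, 0],
)

```text
clock: 11.0
tool_pos: [0.5633, 0.0404, 0.03]
tool_rot: [0.473, 0.526, -0.473, 0.526]
force: [0.2, -2.8, 1.7]
opening: 0.0603
```

```bash
python3 z.py z10 225 195
python3 - <<'E'
from station import vision
import cv2
c=vision.camera("scene");cv2.imwrite("pics/s10.png",cv2.resize(c["frame"][150:300,270:440],None,fx=4,fy=4))
E
```

```text
t 11.05 bay [7.3 2.4] z 30.0 down -1.0 jaw ang vs bay x -90.0 F [ 0.6 -2.3  0.7] open 59.7
  tool axes: y in bay 0.0 -1.0  z in bay -1.0 -0.0
```

View pics/z10.png

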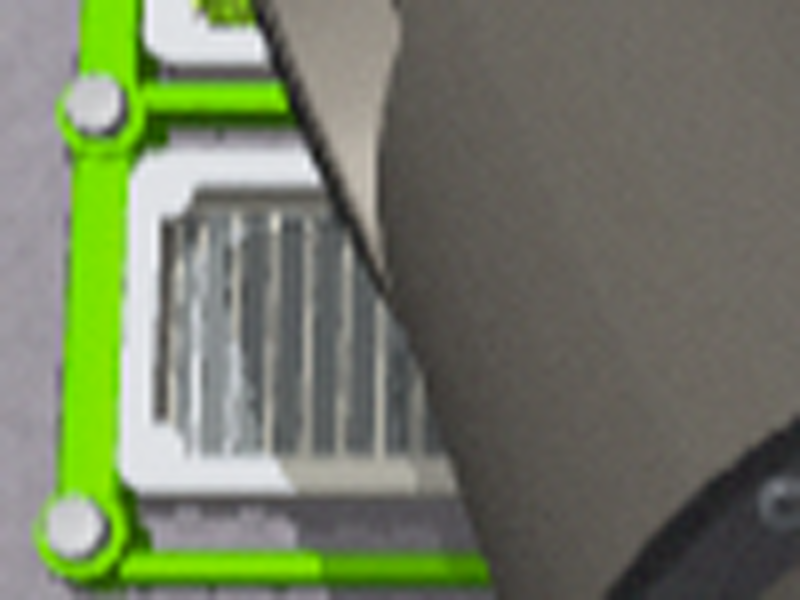

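View pics/s10.png

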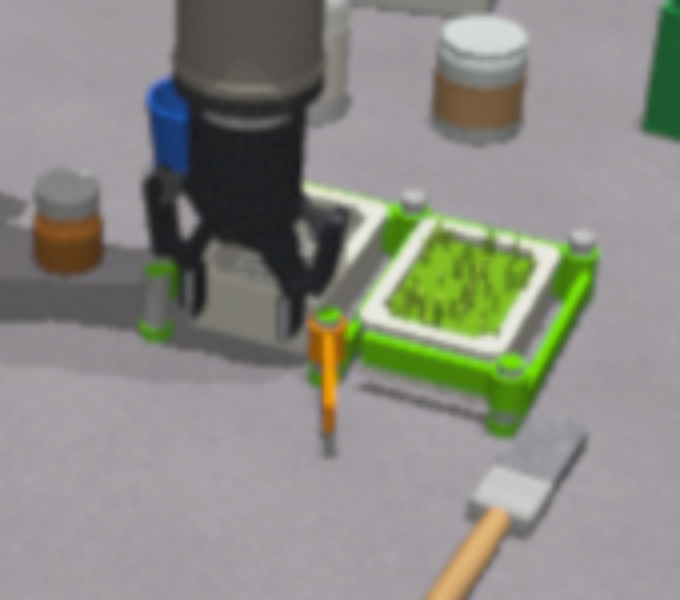

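Run:
```python
from h import *
c=dict(np.load("cur.npz"))
edges(c,dict(front=((133,190),(119,450)),top=((160,152),(300,152)),bot=((150,494),(440,494))),225,195,8)
edges(c,dict(railbehind=((128,170),(117,470))),225,195,8,.036)
```

```text
front [[155.4, -37.4], [156.2, 39.2]]
top [[148.0, -48.8], [107.2, -48.7]]
bot [[146.8, 51.9], [64.1, 52.0]]
railbehind [[158.9, -45.6], [158.4, 43.5]]
```

step_arm(
  moves=[0, 0, -1, 0, 0, 0, 0, 0, -2, 0, 0, 0, 0, 0, -2, 0, 0, 0],
)

```text
clock: 11.35
tool_pos: [0.5631, 0.0427, 0.03]
tool_rot: [0.473, 0.526, -0.473, 0.526]
force: [1.0, -1.4, 1.1]
opening: 0.0595
```

step_arm(
  moves=[0, 0, -1, 0, 0, 0, 0, 0, -1.5, 0, 0, 0, 0, 0, -1.5, 0, 0, 0],
)

```text
clock: 11.6
tool_pos: [0.5629, 0.0441, 0.0299]
tool_rot: [0.473, 0.526, -0.473, 0.526]
force: [1.2, -0.9, 0.9]
opening: 0.0601
```

```bash
python3 z.py z11 225 195
```

```text
t 11.65 bay [11.   2.4] z 29.9 down -1.0 jaw ang vs bay x -90.0 F [ 0.3 -0.9  0.1] open 60.0
  tool axes: y in bay 0.0 -1.0  z in bay -1.0 -0.0
```

View pics/z11.png

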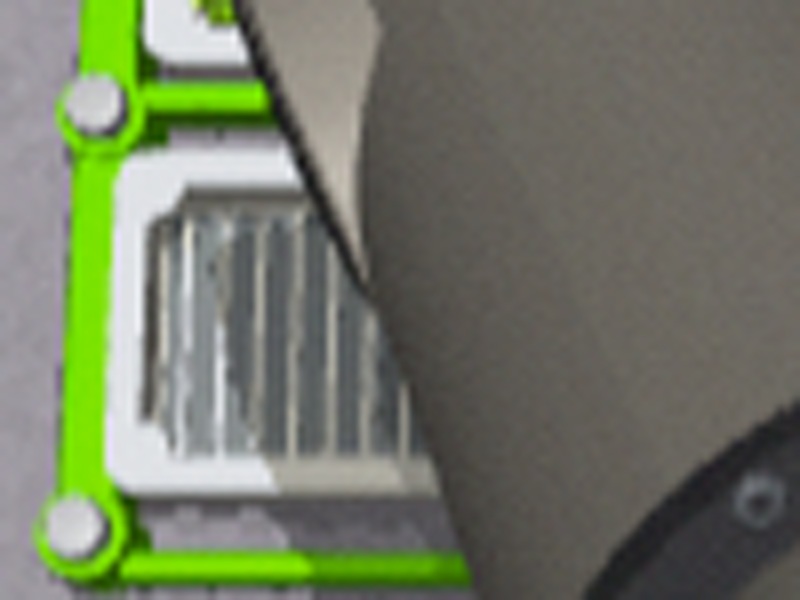

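step_arm(
  moves=[0, 0, -0.7, 0, 0, 0, 0, 0, -1.2, 0, 0, 0, 0, 0, -1.2, 0, 0, 0, 0, 0, -1.2, 0, 0, 0],
)

```text
clock: 11.98
tool_pos: [0.5628, 0.0452, 0.0299]
tool_rot: [0.473, 0.526, -0.473, 0.526]
force: [-0.1, -1.4, 0.7]
opening: 0.0597
```

```bash
python3 z.py z12 225 195
python3 - <<'E'
from h import *
c=dict(np.load("cur.npz"));h=cv2.cvtColor(c["frame"],cv2.COLOR_BGR2HSV)
for v in(220,230,240,250):
    row=c["frame"][v,232:252].astype(int); sat=row.max(1)-row.min(1); 
    # green->white crossing, subpixel
    i=[k for k in range(3,19) if sat[k]>100 and sat[k+1]<=100][0]; f=(sat[i]-100)/(sat[i]-sat[i+1]); print(v,w2b(onz(c,232+i+f,v,.045)).round(1))
E
```

```text
t 12.03 bay [12.   2.5] z 29.9 down -1.0 jaw ang vs bay x -90.0 F [ 0.8 -1.4  0.7] open 60.0
  tool axes: y in bay 0.0 -1.0  z in bay -1.0 -0.0
220 [161.8 -33.3]
230 [162.   -9.6]
240 [161.6  14. ]
250 [162.2  37.3]
```

step_arm(
  moves=[0, 0, -0.7, 0, 0, 0, 0, 0, -1.2, 0, 0, 0, 0, 0, -1.2, 0, 0, 0, 0, 0, -1.2, 0, 0, 0],
)

```text
clock: 12.37
tool_pos: [0.5626, 0.0453, 0.0299]
tool_rot: [0.473, 0.526, -0.473, 0.526]
force: [-0.3, -7.1, 0.6]
opening: 0.0598
```

```bash
cat > fr.py <<'E'
from h import *
c=dict(np.load("cur.npz"))
for v in(220,230,240,250):
    row=c["frame"][v,232:252].astype(int); sat=row.max(1)-row.min(1)
    i=[k for k in range(3,19) if sat[k]>100 and sat[k+1]<=100][0]; f=(sat[i]-100)/(sat[i]-sat[i+1]); print(v,w2b(onz(c,232+i+f,v,.045)).round(1))
E
python3 z.py z13 225 195; python3 fr.py
```

```text
t 12.42 bay [12.1  2.7] z 29.9 down -1.0 jaw ang vs bay x -90.0 F [-0.2 -6.7  1.9] open 59.7
  tool axes: y in bay -0.0 -1.0  z in bay -1.0 0.0
220 [161.8 -33.3]
230 [162.3  -9.6]
240 [161.6  14. ]
250 [162.1  37.3]
```

The force rose from about 1.4 to 7 N and the tray stopped moving, with its front lip at x = 162, which puts the centre at about 92. The wall is against the rail, since the 38 mm high lip overhangs the 36 mm rail. Next I'll back off, then go for the latch.

step_arm(
  moves=[0, 0, 20, 0, 0, 0, 0, 0, 45, 0, 0, 0, -30, 0, 60, 0, 0, 0, -60, 20, 65, 0, 0, 0, -90, 55, 65, 0, 0, 0],
)

```text
clock: 12.83
tool_pos: [0.6194, -0.0153, 0.1183]
tool_rot: [0.473, 0.526, -0.474, 0.525]
force: [1.3, -0.1, 0.4]
opening: 0.06
```

step_arm(
  moves=[0, 30, 0, 0, 0, 0, 0, 66, 0, 0, 0, 0, 0, 66, 0, 0, 0, 0, 0, 66, 0, 0, 0, 0],
  jaw=1,
)

```text
clock: 13.17
tool_pos: [0.6874, -0.005, 0.1165]
tool_rot: [0.473, 0.526, -0.472, 0.526]
force: [-1.1, 0.5, -1.1]
opening: 0.0116
```

```bash
python3 look.py b1 90 0
python3 - <<'E'
from h import *
from station import ctrl,vision
o=ctrl.get_obs();plan(o,-52,-122,38,'y')
c=vision.camera("scene");cv2.imwrite("pics/sb1.png",cv2.resize(c["frame"][150:300,270:440],None,fx=4,fy=4))
E
```

```text
tray bay [91.7  0.6] size [101.3 138.9] yaw deg -0.1
t 13.22 bay [ -51.2 -114.9] z 116.3 down -1.0 jaw ang vs bay x -90.0 F [-1.2  0.4  0.1] open 4.3
  tool axes: y in bay 0.0 -1.0  z in bay -1.0 -0.0
[ 0.23  0.61 -0.45  1.66  0.31  0.95 -0.22]
  option: turn(tool) [-1.8e+02 -1.0e-01 -1.0e-01]
  option: turn(tool) [ 0.  -0.   0.1]
  target world [ 0.6933 -0.0053  0.038 ] shift(tool) mm [78.3  7.1  0.8]
```

View pics/sb1.png

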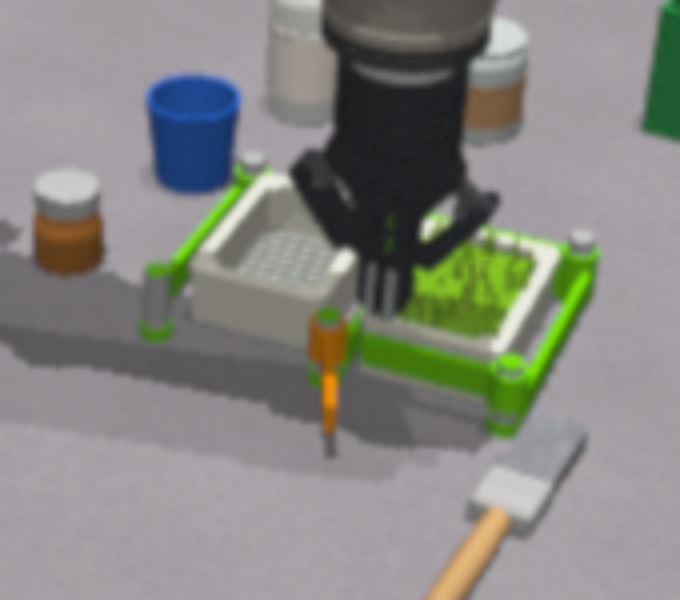

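View pics/b1.png

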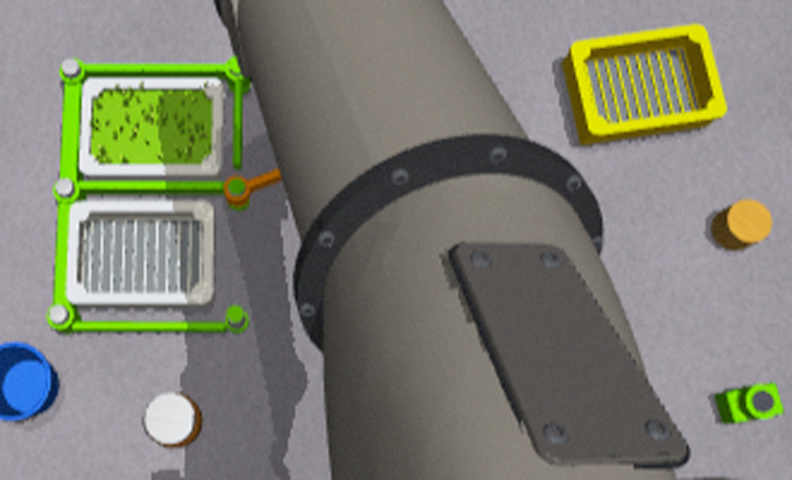

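step_arm(
  moves=[20, 8, 0, 0, 0, 0, 40, 8, 0, 0, 0, 0, 60, 8, 0, 0, 0, 0, 78, 8, 0, 0, 0, 0, 78, 8, 0, 0, 0, 0],
)

```text
clock: 13.68
tool_pos: [0.6915, -0.0053, 0.0356]
tool_rot: [0.471, 0.527, -0.474, 0.525]
force: [-0.7, 0.1, -0.2]
opening: -0.0003
```

Run:
```python
from h import *
from station import ctrl,vision
where(ctrl.get_obs())
c=vision.camera("scene");cv2.imwrite("pics/sb2.png",cv2.resize(c["frame"][180:280,300:420],None,fx=6,fy=6,interpolation=cv2.INTER_CUBIC))
import math
off=28
for t in (1.92,1.6,1.2,.8,.5,.25,.1,0):
    r=68; print(t, round(-r*math.sin(t)-off*math.cos(t) if 0 else -r*math.sin(t)+ -math.cos(t)*off,1), round(-62+r*math.cos(t)-math.sin(t)*off,1))
```

```text
t 13.68 bay [ -51.8 -120.2] z 35.6 down -1.0 jaw ang vs bay x -90.0 F [-0.7  0.1 -0.2] open -0.3
  tool axes: y in bay 0.0 -1.0  z in bay -1.0 -0.0
1.92 -54.3 -111.6
1.6 -67.2 -92.0
1.2 -73.5 -63.5
0.8 -68.3 -34.7
0.5 -57.2 -15.7
0.25 -44.0 -3.0
0.1 -34.6 2.9
0 -28.0 6.0
```

View pics/sb2.png

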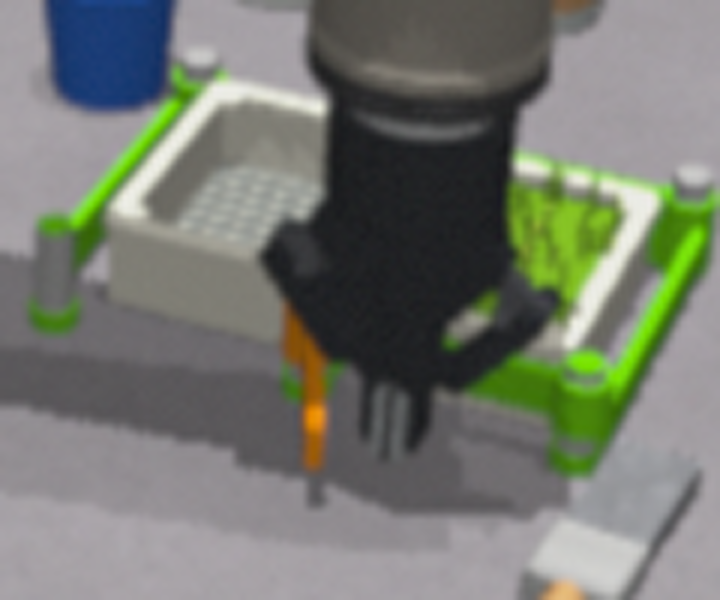

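step_arm(
  moves=[-2, -7, 4, 0, 0, 0, -4, -14, 8, 0, 0, 0, -5, -22, 12, 0, 0, 0, -6, -29, 16, 0, 0, 0, -6, -38, 18, 0, 0, 0],
)

```text
clock: 14.15
tool_pos: [0.6585, -0.0281, 0.0463]
tool_rot: [0.473, 0.525, -0.473, 0.526]
force: [1.1, -0.0, 0.2]
opening: 0.0002
```

step_arm(
  moves=[0, -9, 2, 0, 0, 0, 0, -18, 3, 0, 0, 0, 0, -27, 3, 0, 0, 0, 0, -36, 2, 0, 0, 0, 0, -44, -1, 0, 0, 0],
)

```text
clock: 14.57
tool_pos: [0.6137, -0.0309, 0.045]
tool_rot: [0.473, 0.526, -0.473, 0.526]
force: [1.6, 0.2, 0.8]
opening: -0.0001
```

Run:
```python
from h import *
from station import ctrl,vision
where(ctrl.get_obs())
c=vision.camera("scene");cv2.imwrite("pics/sb3.png",cv2.resize(c["frame"][180:280,300:420],None,fx=6,fy=6,interpolation=cv2.INTER_CUBIC))
```

```text
t 14.57 bay [-69.  -40.1] z 45.0 down -1.0 jaw ang vs bay x -90.0 F [1.6 0.2 0.8] open -0.1
  tool axes: y in bay -0.0 -1.0  z in bay -1.0 0.0
```

View pics/sb3.png

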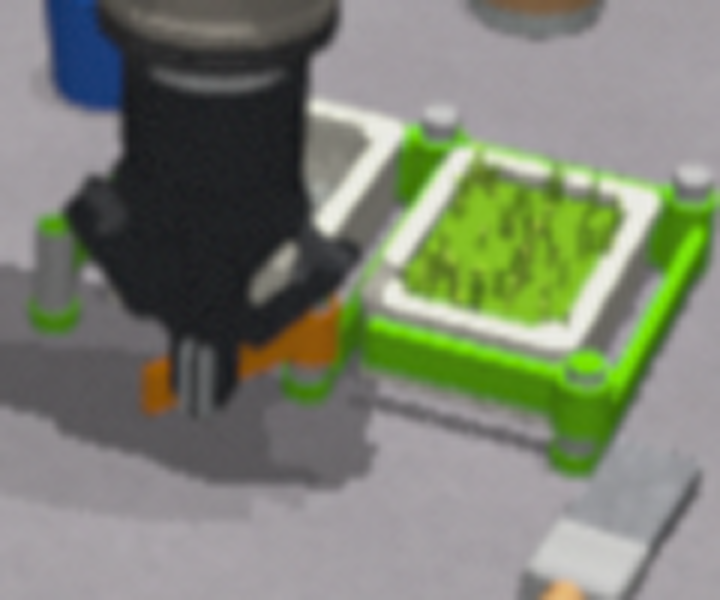

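step_arm(
  moves=[1, -8, -3, 0, 0, 0, 2, -16, -7, 0, 0, 0, 3, -23, -12, 0, 0, 0, 3, -29, -18, 0, 0, 0, 3, -35, -24, 0, 0, 0],
)

```text
clock: 15.03
tool_pos: [0.5766, -0.0097, 0.042]
tool_rot: [0.473, 0.526, -0.473, 0.526]
force: [0.7, 0.3, 0.3]
opening: 0.0001
```

step_arm(
  moves=[0, -3, -5, 0, 0, 0, 0, -6, -11, 0, 0, 0, 0, -7, -17, 0, 0, 0, 0, -8, -21, 0, 0, 0, 0, -8, -25, 0, 0, 0],
)

```text
clock: 15.45
tool_pos: [0.5666, 0.0141, 0.042]
tool_rot: [0.473, 0.526, -0.473, 0.526]
force: [-0.2, -0.6, 1.3]
opening: -0.0
```

Run:
```python
from h import *
from station import ctrl,vision
where(ctrl.get_obs())
c=vision.camera("scene");cv2.imwrite("pics/sb4.png",cv2.resize(c["frame"][180:280,300:420],None,fx=6,fy=6,interpolation=cv2.INTER_CUBIC))
```

```text
t 15.45 bay [-19.3   2. ] z 42.0 down -1.0 jaw ang vs bay x -90.0 F [-0.2 -0.6  1.3] open -0.0
  tool axes: y in bay 0.0 -1.0  z in bay -1.0 -0.0
```

View pics/sb4.png

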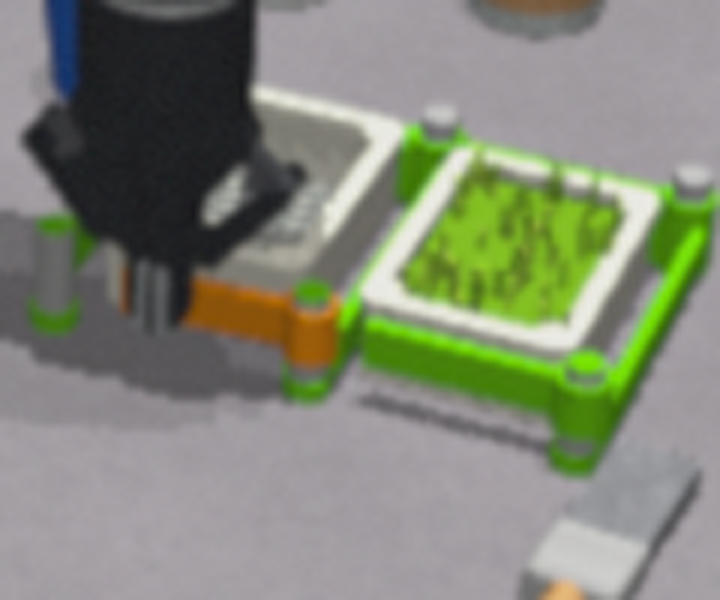

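Nearly shut. I'll press on gently until the force shows the hard stop.

step_arm(
  moves=[0, 0, -1.5, 0, 0, 0, 0, 0, -3, 0, 0, 0, 0, 0, -4, 0, 0, 0, 0, 0, -4, 0, 0, 0],
)

```text
clock: 15.83
tool_pos: [0.5664, 0.0176, 0.042]
tool_rot: [0.473, 0.526, -0.473, 0.526]
force: [0.2, 0.2, -0.3]
opening: 0.0004
```

step_arm(
  moves=[0, 0, -0.7, 0, 0, 0, 0, 0, -1.5, 0, 0, 0, 0, 0, -2, 0, 0, 0, 0, 0, -2, 0, 0, 0],
)

```text
clock: 16.17
tool_pos: [0.5661, 0.0195, 0.042]
tool_rot: [0.473, 0.526, -0.473, 0.526]
force: [-0.8, 0.1, -0.3]
opening: 0.0004
```

Run:
```python
from h import *
from station import ctrl,vision
where(ctrl.get_obs())
```

```text
t 16.17 bay [-13.9   1.8] z 42.0 down -1.0 jaw ang vs bay x -90.0 F [-0.8  0.1 -0.3] open 0.4
  tool axes: y in bay 0.0 -1.0  z in bay -1.0 -0.0
```

step_arm(
  moves=[0, 0, -0.7, 0, 0, 0, 0, 0, -1.3, 0, 0, 0, 0, 0, -1.3, 0, 0, 0, 0, 0, -1.3, 0, 0, 0],
)

```text
clock: 16.5
tool_pos: [0.5661, 0.0197, 0.0421]
tool_rot: [0.473, 0.525, -0.473, 0.526]
force: [-0.2, -6.7, -0.1]
opening: -0.0
```

step_arm(
  moves=[0, 0, -0.7, 0, 0, 0, 0, 0, -1.3, 0, 0, 0, 0, 0, -1.3, 0, 0, 0, 0, 0, -1.3, 0, 0, 0],
)

```text
clock: 16.83
tool_pos: [0.566, 0.0199, 0.0421]
tool_rot: [0.473, 0.525, -0.474, 0.526]
force: [0.8, -12.0, 0.5]
opening: 0.0
```

Run:
```python
from h import *
from station import ctrl,vision
where(ctrl.get_obs())
```

```text
t 16.83 bay [-13.4   1.9] z 42.1 down -1.0 jaw ang vs bay x -90.1 F [  0.8 -12.    0.5] open 0.0
  tool axes: y in bay -0.0 -1.0  z in bay -1.0 0.0
```

Hard stop reached: 12 N with no further motion. Now I'll retreat straight back and up, then check.

step_arm(
  moves=[0, 0, 15, 0, 0, 0, 0, 0, 40, 0, 0, 0, -20, 0, 70, 0, 0, 0, -50, 0, 105, 0, 0, 0, -85, 0, 140, 0, 0, 0],
)

```text
clock: 17.25
tool_pos: [0.5792, -0.1096, 0.1187]
tool_rot: [0.472, 0.527, -0.473, 0.525]
force: [0.8, -0.9, -0.5]
opening: -0.0002
```

step_arm(
  moves=[-20, 0, 35, 0, 0, 0, -40, 0, 70, 0, 0, 0, -60, 0, 100, 0, 0, 0, -60, 0, 130, 0, 0, 0, -60, 0, 130, 0, 0, 0],
)

```text
clock: 17.67
tool_pos: [0.5936, -0.2449, 0.1795]
tool_rot: [0.474, 0.523, -0.475, 0.525]
force: [-1.2, -0.5, -0.1]
opening: -0.0002
```

```bash
python3 z.py e1 225 195; python3 look.py e2 90 0; python3 fr.py
python3 - <<'E'
from h import *
from station import ctrl,vision
c=vision.camera("scene");cv2.imwrite("pics/e3.png",c["frame"])
cv2.imwrite("pics/e4.png",cv2.resize(c["frame"][180:280,300:420],None,fx=6,fy=6,interpolation=cv2.INTER_CUBIC))
E
```

```text
t 17.72 bay [-276.2    2.4] z 178.6 down -1.0 jaw ang vs bay x -90.3 F [-0.1  1.6 -0.9] open 0.3
  tool axes: y in bay -0.0 -1.0  z in bay -1.0 0.0
tray bay [91.6 -0.5] size [ 99.  138.8] yaw deg -0.1
t 17.77 bay [-273.6    2.1] z 178.2 down -1.0 jaw ang vs bay x -90.1 F [ 0.   0.4 -0.6] open -0.0
  tool axes: y in bay -0.0 -1.0  z in bay -1.0 0.0
[ 0.63  0.47 -0.46  1.73  0.24  1.    0.19]
220 [161.8 -33.3]
230 [162.3  -9.6]
240 [161.6  14. ]
250 [162.2  37.3]
```

View pics/e2.png

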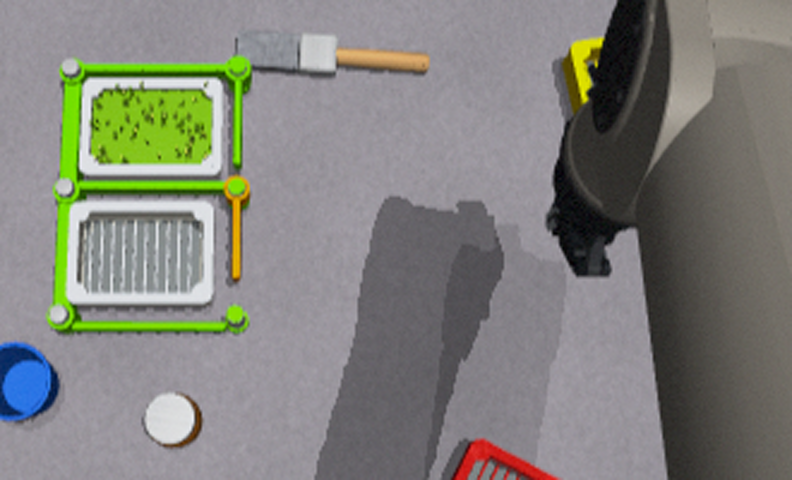

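View pics/e4.png

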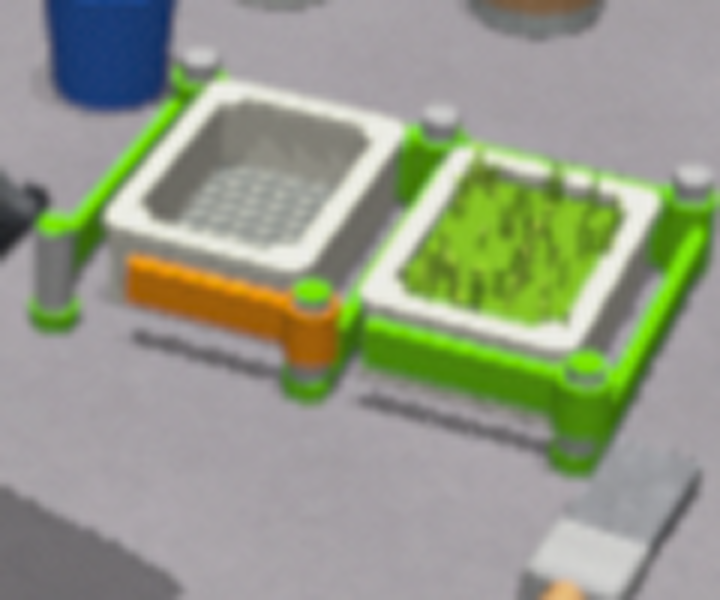

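View pics/e3.png

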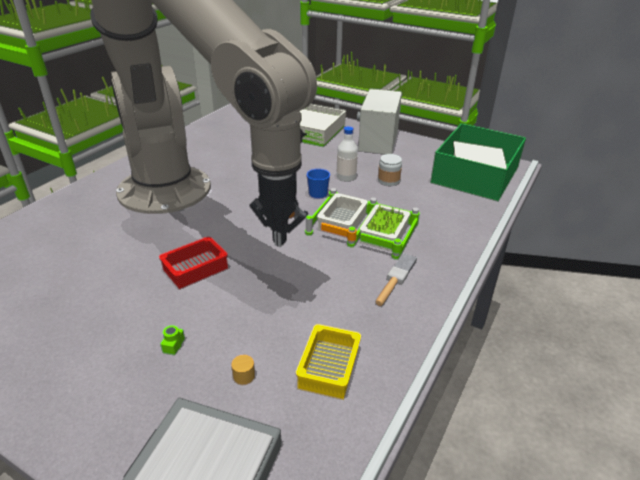

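The tray is home and the latch lies along the line of the posts, from hinge (236,188) to tip (236,280), with the + post at (235,315). The bystanders stand where they did at the start and the arm is clear.

```bash
python3 -c "
from station import ticket
print(ticket.sign_off())"
```

```text
the job is handed in; nothing more can be done
None
```

The white tray is home against the back rail and the orange latch is shut behind it. I handed the job in at about 18 s of the 72 s allowed. No verdict is reported.

I squared and centred the tray with a two-finger side push, then pushed it from behind between the posts until the force rose to 7 N and it stopped. I then pushed the latch round with closed fingers until it met its stop at 12 N, and backed the arm clear.

**Last checks:**
- **Tray:** centre at bay x about 92 mm, y within 1 mm of the middle, yaw about 0°, and lying flat.
- **Latch:** in the top view it lies along the line of the posts. I judged this by eye and did not compute an angle.
- **Other things on the bench:** they look unmoved in the pictures, but I did not measure their positions.
- **Disagreement:** x of 92 mm is above the "about 88" in the text. It fits the tray's wall, not its lip, touching the rail, and is inside the 78 to 95 mm band. The margin is 3 mm, and the calibration is good to about 2 mm.

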